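# Load the die plate under its leaf spring

## Robot

A 7-joint arm with a two-finger parallel gripper is mounted at the origin on the work surface. World frame = base frame: x ahead of the robot, y to its left, z up, the work surface at z = 0. Lengths are in m, angles in degrees, forces in N, time in s.
With the tool pointing down it reaches from about 0.35 to 0.9 m from the base axis. Payload 7.2 kg.
Tool frame: the origin (TCP) lies at the very end of the fingers, on their centre line; the grasp point (between the pads) lies 19 mm behind it (robot.tcp_to_grasp is the distance from the TCP to the grasp point, in m); z points along the fingers, y is the line along which they close (so a half turn about z gives the same grasp; the last joint's range is limited). The gripper opens to 88 mm and grips with 3 to 60 N. Pads are 20 mm wide; open, the fingers measure 115 mm over their backs; the gripper's body (75 mm by 178 mm) begins 61 mm behind the grasp point.
Start: joints at [59.748, 23.554, -0.728, 91.456, 0.321, 64.991, -4.71], TCP at [0.277, -0.56, 0.198] pointing down, gripper open.
Joint ranges: [-169.25, 169.25], [-16.82, 113.86], [-84.01, 82.57], [7.8, 145.47], [-59.2, 239.2], [7.22, 106.19], [-163.78, 163.78]. Speed limits (degrees/s): [136.94, 136.94, 172.46, 172.46, 180, 180, 180].

## Interface

Orientations are given as a 3x3 rotation matrix whose columns are the frame's x, y, z axes.
In Python, from plant import sense, optics, order, robot gives the robot as it stands.
- The arm moves only by the shell command python3 -m handwheel 'ROWS'. ROWS is text: rows parted by semicolons, each of 7 numbers parted by spaces: the finger opening in mm, from 0 to 87.8, then the shift along the tool's x, y, z in mm, then the turn, a rotation vector about the tool's x, y, z in degrees. A call has 1 to 8 rows; each row is the pose to reach, as a shift and turn from the pose commanded when the call began, along the tool's axes at that moment; what a row does not reach only later rows make up. A row lasts 1/8 s, in which the tool goes at most 62.5 mm and 10.7 degrees, less where a joint would pass 70% of its speed; a pose out of reach is approached as far as the arm can. A call with a gripper value outside its range is refused whole. The fingers move at their own pace and stop on an object; the grip force is fixed at half the most. Time passes only in rows, so rows that repeat a pose let the fingers close. It gives the time, the measured TCP pose, the force, the opening and the grip force at its end, in the units of the state.
- sense(): the state, without advancing time (a new reading comes with each control period).
- optics.snapshot(name): name is "scene" or "top" or "wrist"; returns a dict with "image" (384x512x3 uint8, blue, green, red), "fx", "fy", "cx", "cy" (pixels), "position" and "orientation" of the camera in the world. Camera axes: x right, y down, z forward; pixel columns grow to the right and rows downward; lengths in m; the calibration is good to about 2 mm. A picture is of the moment at which its call begins. There is no depth.
- order.hand_in(): hands the job in; it is judged then, once.
Trained networks look in a picture, given as the dict that the camera call returned (one of the last four; its "shot" number tells which), for a name from the list of things; names that differ only in an ending like _2 or _b are one class to them, and where a whole thing is asked for, a point or a joint stands for the part that bears it (a point fixed in the world has none). Each returns a list of dicts, best first, with "confidence" (0 to 1); they miss things now and then, are a little off and sometimes report something else, mostly with a low value. They report only what shows in the picture. A call takes as long as a camera call. They do not tell look-alikes from the thing itself.
- optics.boxes_of(picture, target): "point" ([x, y, z] in m, in the coordinates of the camera as it stood for that picture, good to about 4 mm: the middle of the surface that is visible of it).
- optics.outline_of(picture, target): "mask" (384x512 bool, what is visible of it).
- optics.spot_point(picture, target): "point" ([x, y, z] in m, in the coordinates of the camera as it stood for that picture, good to about 4 mm: a listed point, or the origin of a listed thing).
The state is a dict: "time_s": time; "q": joint angles; "qvel": joint speeds; "joint_efforts": joint torques, N m; "tool_pos": TCP position; "tcp_rot": TCP orientation; "ft_force": force on the tool from outside, world axes, zero at the start; "moment": the same for the moment, N m; "grip_width": finger opening in m; "grip_force": force on a finger pad.
Only numpy, scipy, OpenCV 4.12 (cv2) and the standard library are available. Lean on these libraries where they do the work, as an engineer would, in place of code of your own. Each camera call takes 0.05 s, during which the arm holds its last target. There are 200 camera calls.

## Task

Load the aluminium die plate into its spring holder: with your fingertips on the plate's flat tail, press it firmly down on the sprung bed and keep it pressed down while you slide it along the channel, so that its nose passes under the leaf spring, until the nose is right up against the end stop. Then take the fingers away and leave it there, held under the spring. The plate is only pressed and pushed, never lifted out of the channel, and the other things on the bench are left where they are.

Things in the scene. Friction and masses are not known exactly. Their poses are not given: they have to be found in the camera images.
- holder: the spring holder, a steel fixture 270 x 90 mm screwed to the bench (place and direction vary). Origin: centre of its underside, on the bench; z up; x runs along the channel, the way the plate is to be slid. Two side walls, tops 31 mm above the bench, inner faces 21.5 mm either side of the axis, form the channel. The end stop closes its +x end; hinge ears over it reach up to 66 mm
- bed (a joint): the sprung brass bed, the channel's floor from holder x = -123 to +115 mm: 0 = up (top 26 mm above the bench), grows in metres as it is pressed down, 0.0065 = fully down (top 19.5 mm above the bench). It stays level. Its spring pushes up with 5 N when up, 11.5 N when fully down
- leaf (a joint): the leaf spring, a strip 30 mm wide hinged on a pin over the end stop and sloping down towards the plate to a blunt down-turned lip. 0 = at rest on its own stop, grows in radians as the lip rises (56 mm per radian). It presses on what lies under the lip with 3 N at first and 0.6 N more per mm of rise
- spring_lip (a point): lowest point of the leaf spring's lip, mid-width: at rest at holder x = +70 mm, 32.5 mm above the bench. With the bed up, the plate's front face butts against the lip and jams; with the bed nearly or fully down the bevel of the nose slips under the lip and lifts it about 1 mm
- stop_face (a point): middle of the end stop's face (holder x = +118 mm), 36 mm above the bench; the stop's top is 46 mm above the bench
- plate: the die plate, loose, aluminium, 0.12 to 0.24 kg, 110 long (x) x 40 wide (y) x 14 mm thick, on the bed in the channel, three round dies on its front half. Origin: centre of its underside; x towards the nose, z up. A thumb rib, 36 mm wide and 9 mm high, stands across its top from x = -20 to -14 mm; behind it the flat tail. Home: origin at holder x = +63 mm; it starts 71 to 125 mm short of that
- tail_pad (a point): centre of the top face of the plate's flat tail (plate x = -38 mm, 14 mm above its underside), 18 mm behind the back of the thumb rib and 17 mm from the tail end; the place to press and push. Its height is 40 mm above the bench with the bed up, 33.5 mm with the bed fully down
- nose (a point): middle of the plate's front end face (plate x = +55 mm), 7 mm above its underside; the top edge of this end has a 2.5 mm bevel
- mallet: bystander, to be left alone (sizes in mm): a wooden-handled hammer about 240 long, lying; origin near its middle
- flux: bystander, to be left alone (sizes in mm): a closed jar, 56 across, 75 high. Origin: centre of its underside
- anvil: bystander, to be left alone (sizes in mm): a steel bench block 60 x 60 x 22. Origin: centre of its underside
- bangle: bystander, to be left alone (sizes in mm): a plain metal ring 64 across, 12 high, lying flat. Origin: centre of its underside
- punch1: bystander, to be left alone (sizes in mm): a dark steel punch 18 across, 60 high, standing. Origin: centre of its underside
- punch2: bystander, to be left alone (sizes in mm): a dark steel punch 24 across, 52 high, standing. Origin: centre of its underside
- dish: bystander, to be left alone (sizes in mm): a white bowl 80 across, 30 high. Origin: centre of its underside
Mind the look-alikes: they are no part of the job. There is more than one size of the plate; the job needs the smallest.

How it is judged (in metres and radians):
On the way, in this order (a step that is already met when the one before it is completed fails the run):
1. the plate's nose goes under the leaf spring while the fingers press the plate down on the bed (x of plate in the frame of holder between 0.02 and 0.052 m and value of joint bed above 0.003 m and value of joint leaf above 0.005 rad and contact force between the fingers and plate above 3 N), for 0.1 s.
2. the plate is home against the end stop (x of plate in the frame of holder between 0.059 and 0.066 m), for 0.2 s.
At the end, for the whole second after the job is handed in: The plate lies flat in the channel at rest with its nose within 4 mm of the end stop, and the leaf spring's lip rides on top of it (leaf raised at least 0.04 rad) (all of step 2 and value of joint leaf above 0.04 rad and z of plate in the frame of holder below 0.029 m and angle between plate's own z axis and vertical below 0.08 rad and linear speed of plate below 0.01 m/s and angle between the x axis of plate and the x axis of holder, either way round below 0.1 rad); the robot touches nothing.
It fails at once if the plate is lifted out of the channel (more than 8 mm above the raised bed) or tipped more than 20 degrees (z of plate in the frame of holder above 0.034 m or angle between plate's own z axis and vertical above 0.35 rad).
It fails at once if a bystander is moved more than 20 mm (distance of any of mallet, flux, anvil, bangle, punch1, punch2, dish from where it was at the start of the episode above 0.02 m).
It also fails if it takes over 35 s, if anything falls off the work surface, if the arm or the gripper's body presses on something with over 40 N, if the wrist force passes 120 N, or if a joint passes its speed limit or range.

## Working session

There is one attempt and no reset: what is moved stays moved. The work goes in short steps, Python scripts to look and compute and a shell command to move; the robot and the scene stay as the last step left them, time stands still between calls to the robot, and variables do not carry over. Pictures are saved under pics/ and viewed, at most 12 in all, crops included, and the job is handed in when it is done.

```bash
mkdir -p pics; ls; cat > h.py <<'E'
import numpy as np, cv2
from plant import sense, optics, order, robot
def w(p,pt): return np.array(p["orientation"])@np.array(pt)+np.array(p["position"])
def pix(p,X):
    c=np.array(p["orientation"]).T@(np.array(X)-np.array(p["position"]))
    return (p["fx"]*c[0]/c[2]+p["cx"],p["fy"]*c[1]/c[2]+p["cy"])
def totool(X):
    s=sense(); return np.round(np.array(s["tcp_rot"]).T@(np.array(X)-s["tool_pos"])*1000,1)
E
python3 - <<'E'
from h import *
ims=[]
for n in("top","scene"):
    p=optics.snapshot(n); ims.append(p["image"])
    for t in("holder","plate","tail_pad","nose","spring_lip","stop_face"):
        for r in optics.spot_point(p,t):
            X=w(p,r["point"]); print(n,t,np.round(X,3),round(r["confidence"],2),np.round(pix(p,X)))
cv2.imwrite("pics/a.png",cv2.resize(ims[0],(800,600)));cv2.imwrite("pics/b.png",cv2.resize(ims[1],(800,600)))
s=sense();print(s["time_s"],s["tool_pos"],np.round(s["tcp_rot"],3))
E
```

```text
pics
top holder [0.585 0.052 0.001] 0.56 [216. 188.]
top plate [0.392 0.166 0.003] 0.92 [174. 257.]
top plate [0.596 0.025 0.028] 0.85 [225. 184.]
top plate [ 0.684 -0.22   0.003] 0.64 [312. 154.]
top plate [ 0.629 -0.412 -0.001] 0.44 [379. 173.]
top tail_pad [ 0.598 -0.015  0.037] 0.81 [239. 183.]
top tail_pad [0.424 0.198 0.02 ] 0.81 [162. 246.]
top tail_pad [ 0.707 -0.176  0.019] 0.6 [297. 145.]
top nose [0.58  0.078 0.031] 0.67 [206. 189.]
top nose [ 0.662 -0.283  0.007] 0.63 [334. 161.]
top nose [0.336 0.117 0.013] 0.6 [192. 278.]
top spring_lip [0.566 0.125 0.027] 0.74 [189. 194.]
top stop_face [0.56  0.169 0.037] 0.84 [172. 197.]
scene holder [ 0.586  0.051 -0.001] 0.7 [286. 196.]
scene holder [ 0.596 -0.017  0.042] 0.21 [269. 200.]
scene plate [ 0.384  0.159 -0.001] 0.83 [271. 144.]
scene plate [0.593 0.023 0.024] 0.73 [280. 197.]
scene plate [ 0.691 -0.224  0.003] 0.72 [227. 273.]
scene plate [ 0.626 -0.412 -0.   ] 0.7 [145. 298.]
scene plate [0.652 0.381 0.005] 0.48 [382. 159.]
scene tail_pad [0.424 0.2   0.022] 0.95 [289. 140.]
scene tail_pad [ 0.595 -0.014  0.041] 0.91 [270. 200.]
scene tail_pad [ 0.706 -0.177  0.016] 0.57 [246. 264.]
scene nose [0.33  0.113 0.008] 0.7 [250. 139.]
scene spring_lip [0.569 0.117 0.029] 0.78 [300. 176.]
scene stop_face [0.556 0.172 0.034] 0.57 [311. 164.]
0.7 [ 0.27730901 -0.56009764  0.19777991] [[ 0.896  0.444  0.   ]
 [ 0.444 -0.896 -0.   ]
 [-0.     0.    -1.   ]]
```

View pics/a.png

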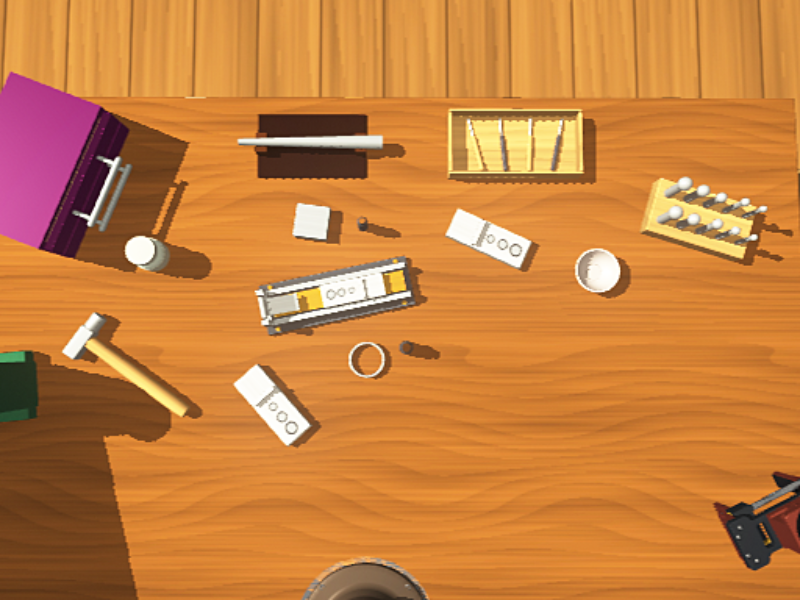

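View pics/b.png

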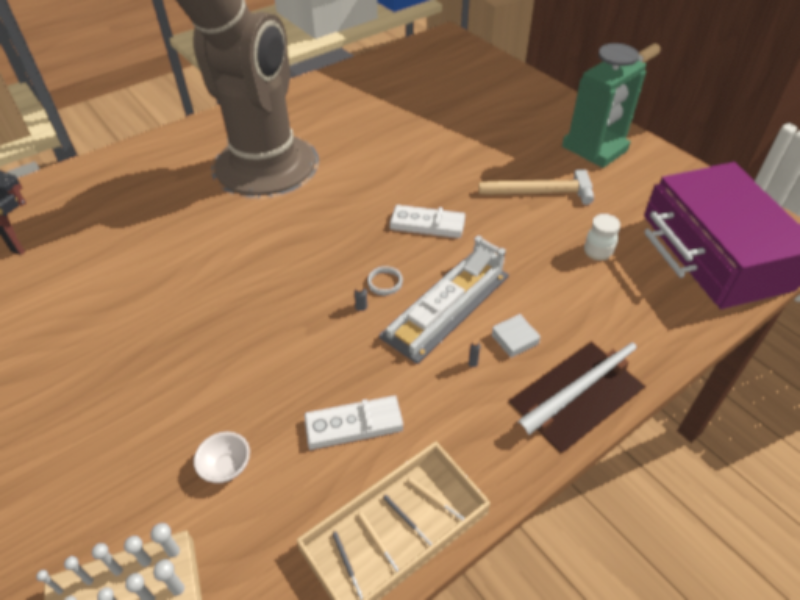

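In top.png (800x600), three plates fit the name: (272,405) loose on the bench, (490,238) loose on the bench, and (345,290) in the holder's channel. The one in the channel looks the smallest and fits the description. The leaf spring is at (280,300). I'll bring the hand over it and confirm from the wrist camera.

```bash
python3 -m handwheel '0 50 -33 0 0 0 -8; 0 100 -66 0 0 0 -16; 0 150 -99 0 0 0 -24; 0 200 -132 0 0 0 -32; 0 250 -165 0 0 0 -40; 0 300 -198 0 0 0 -48; 0 350 -230 0 0 0 -56; 0 400 -262 0 0 0 -63'
python3 - <<'E'
from h import *
s=sense();print(s["tool_pos"],s["q"]);R=np.array(s["tcp_rot"]);print(np.degrees(np.arctan2(R[1,0],R[0,0])))
print(totool([0.600,-0.055,0.16]))
E
```

```text
time_s: 1.7
tool_pos: [0.5204, -0.1463, 0.1981]
tcp_rot: [[0.008, 1.0, 0.001], [1.0, -0.008, -0.001], [-0.001, 0.001, -1.0]]
ft_force: [1.4, -1.8, 0.8]
grip_width: 0.0114
grip_force: 0.0
[ 0.5203866  -0.14629549  0.19814501] [ 30.47407047  17.25378457 -24.62497322 101.99005075   8.04145065
  62.42735113   2.66410349]
89.56616018704682
[91.9 78.9 38.2]
```

```bash
python3 -m handwheel '0 31 28 0 0 0 -4; 0 62 56 0 0 0 -8; 0 92 83 0 0 0 -12; 0 92 83 0 0 0 -12; 0 92 83 0 0 0 -12'
python3 - <<'E'
from h import *
p=optics.snapshot("wrist")
for t in("holder","plate","tail_pad","nose","spring_lip","stop_face"):
    for r in optics.spot_point(p,t):
        X=w(p,r["point"]); print(t,np.round(X,4),round(r["confidence"],2),np.round(pix(p,X)))
for t in("plate",):
    for r in optics.boxes_of(p,t): print("box",np.round(w(p,r["point"]),4),r["confidence"])
cv2.imwrite("pics/c.png",cv2.resize(p["image"],(800,600)))
E
```

```text
time_s: 2.33
tool_pos: [0.6031, -0.0575, 0.1975]
tcp_rot: [[-0.196, 0.981, -0.001], [0.981, 0.196, -0.001], [-0.0, -0.001, -1.0]]
ft_force: [0.5, -0.9, 0.4]
grip_width: 0.0004
grip_force: 0.0
plate [0.5895 0.0211 0.0245] 0.75 [259. 104.]
plate [ 0.6812 -0.2221  0.0015] 0.7 [285. 276.]
tail_pad [ 0.6    -0.0185  0.0397] 0.82 [261. 140.]
tail_pad [ 0.7101 -0.1723  0.0202] 0.6 [313. 257.]
nose [0.5816 0.077  0.0313] 0.7 [262.  52.]
spring_lip [0.574  0.1187 0.032 ] 0.82 [263.   9.]
box [ 0.6988 -0.1685  0.021 ] 0.8
box [0.5872 0.0248 0.0395] 0.66
```

View pics/c.png

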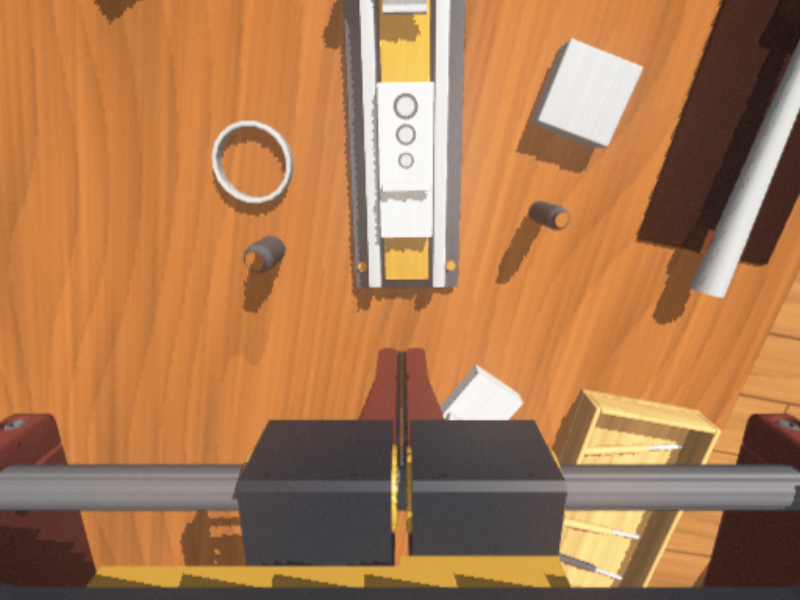

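The wrist view confirms it: the channel plate is at (405,160) with its nose towards the lip at (405,8). The rib is at about row 190 and the tail end at about row 237. The plate fills the channel, so it is the small one.

```bash
python3 - <<'E'
from h import *
p=optics.snapshot("wrist")
R=np.array(p["orientation"]);c=np.array(p["position"])
def bp(u,v,z):
    d=R@np.array([(u-p["cx"])/p["fx"],(v-p["cy"])/p["fy"],1]); return c+d*(z-c[2])/d[2]
k=.64
for n,u,v,z in(("ribback",406,191,.040),("tailend",407,237,.040),("nosetop",405,82,.040),("lip",405,11,.0325)): 
    X=bp(u*k,v*k,z); print(n,np.round(X,4))
im=cv2.resize(p["image"][0:200,200:312],None,fx=3,fy=3,interpolation=cv2.INTER_CUBIC)
cv2.imwrite("pics/d.png",im)
t=np.array([.599,-.017,.05]); print(totool(t))
E
```

```text
ribback [0.5954 0.0017 0.04  ]
tailend [ 0.6032 -0.0326  0.04  ]
nosetop [0.5796 0.0753 0.04  ]
lip [0.5704 0.1204 0.0325]
[ 40.3   3.5 147.9]
```

View pics/d.png

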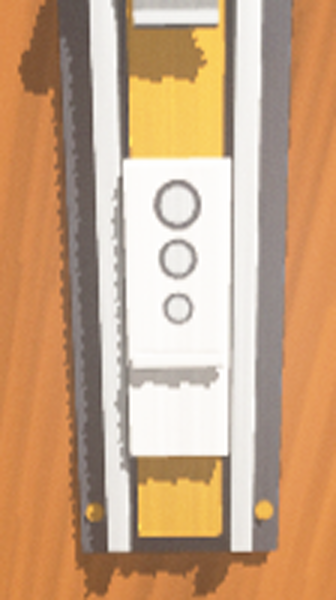

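```bash
python3 -m handwheel '0 22 2 50 0 0 -0.5; 0 43 4 100 0 0 -1; 0 43.5 4 140 0 0 -1; 0 43.5 4 140 0 0 -1; 0 43.5 4 140 0 0 -1'
python3 - <<'E'
from h import *
s=sense();print(s["tool_pos"],s["ft_force"]);print(totool([.5986,-.013,.04]))
p=optics.snapshot("wrist");cv2.imwrite("pics/e.png",p["image"])
E
```

```text
time_s: 3.4
tool_pos: [0.6, -0.0135, 0.0592]
tcp_rot: [[-0.213, 0.977, 0.002], [0.977, 0.213, 0.0], [-0.0, 0.002, -1.0]]
ft_force: [0.7, 0.1, 1.6]
grip_width: 0.0001
grip_force: 0.0
[ 0.60000337 -0.01352083  0.05921704] [0.73624796 0.11694765 1.5633016 ]
[ 0.8 -1.3 19.2]
```

View pics/e.png

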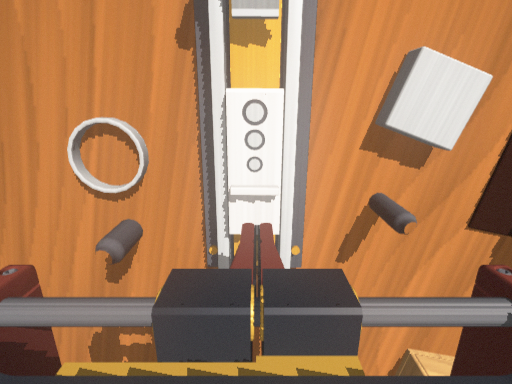

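The fingertips at (257,225) are over the tail behind the rib (row 190), about 1 mm off the axis. Next I press down.

```bash
python3 -m handwheel '0 0.5 -1.3 10 0 0 0; 0 0.5 -1.3 18 0 0 0; 0 0.5 -1.3 22 0 0 0; 0 0.5 -1.3 25 0 0 0; 0 0.5 -1.3 25 0 0 0; 0 0.5 -1.3 25 0 0 0'
```

```text
time_s: 4.2
tool_pos: [0.5977, -0.0131, 0.0328]
tcp_rot: [[-0.214, 0.977, 0.0], [0.977, 0.214, 0.0], [-0.0, 0.0, -1.0]]
ft_force: [0.1, 0.4, -0.5]
grip_width: 0.0003
grip_force: 0.0
```

```bash
python3 - <<'E'
from h import *
s=sense();print(s["tool_pos"],s["ft_force"],s["moment"])
p=optics.snapshot("wrist");cv2.imwrite("pics/f.png",cv2.resize(p["image"][60:290,170:350],None,fx=2.6,fy=2.6))
E
```

```text
[ 0.59768738 -0.01305192  0.03284788] [ 0.1181029   0.4251701  -0.54924635] [-0.00445165 -0.1004394  -0.00405015]
```

View pics/f.png

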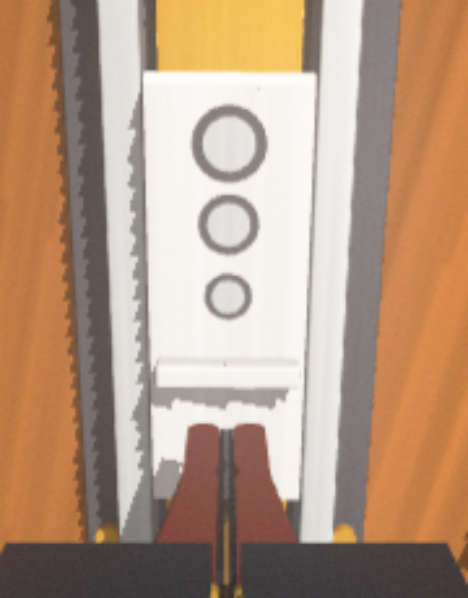

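No contact force yet, so I'll go lower in small steps and watch the force.

```bash
python3 -m handwheel '0 0 0 1 0 0 0; 0 0 0 2 0 0 0; 0 0 0 3 0 0 0;0 0 0 3 0 0 0' | egrep 'pos|force'; python3 -m handwheel '0 0 0 1 0 0 0; 0 0 0 2 0 0 0; 0 0 0 3 0 0 0;0 0 0 3 0 0 0' | egrep 'pos|force'
```

```text
tool_pos: [0.5975, -0.0131, 0.0296]
ft_force: [0.4, -0.4, -0.8]
grip_force: 0.0
tool_pos: [0.5975, -0.0131, 0.0266]
ft_force: [-0.8, 0.5, -0.3]
grip_force: 0.0
```

```bash
python3 - <<'E'
from h import *
s=sense();print(s["time_s"],s["tool_pos"],s["ft_force"],s["moment"],s["joint_efforts"])
p=optics.snapshot("wrist");print(pix(p,s["tool_pos"]),p["position"])
q=optics.snapshot("scene")
print("scene tcp",pix(q,s["tool_pos"]))
for c in(p,q):
  for t in("plate","tail_pad","nose"):
    for r in optics.spot_point(c,t)[:3]: print(t,np.round(w(c,r["point"]),4),round(r["confidence"],2))
a=cv2.resize(p["image"][60:290,170:350],(400,511)); 
u,v=map(int,pix(q,s["tool_pos"])); b=cv2.resize(q["image"][v-60:v+42,u-40:u+40],(400,511),interpolation=cv2.INTER_CUBIC)
cv2.imwrite("pics/g.png",np.hstack([a,b]))
E
```

```text
5.25 [ 0.59747948 -0.01312174  0.02662584] [-0.7809093   0.48179839 -0.32350776] [-0.01004751 -0.09228038  0.00453773] [-6.59758633e-03 -6.18769097e+01 -6.52119085e+00 -2.21470731e+01
 -3.70826398e-02 -8.44089867e-03 -5.86061928e-03]
(np.float64(256.6537984568966), np.float64(221.67070318537995)) [0.58002027 0.06662012 0.21426651]
scene tcp (np.float64(270.78484568613493), np.float64(203.34433211677273))
plate [0.5893 0.0221 0.0255] 0.96
tail_pad [ 0.5989 -0.0177  0.039 ] 0.81
nose [0.5795 0.0751 0.0328] 0.86
nose [ 0.4897 -0.0726 -0.0014] 0.62
plate [ 0.6865 -0.2247  0.0022] 0.81
tail_pad [ 0.7066 -0.1721  0.0168] 0.72
tail_pad [0.4242 0.1995 0.0187] 0.61
tail_pad [ 0.594  -0.0156  0.0426] 0.51
nose [ 0.6514 -0.2899  0.0105] 0.92
nose [0.3311 0.1165 0.0091] 0.72
```

View pics/g.png

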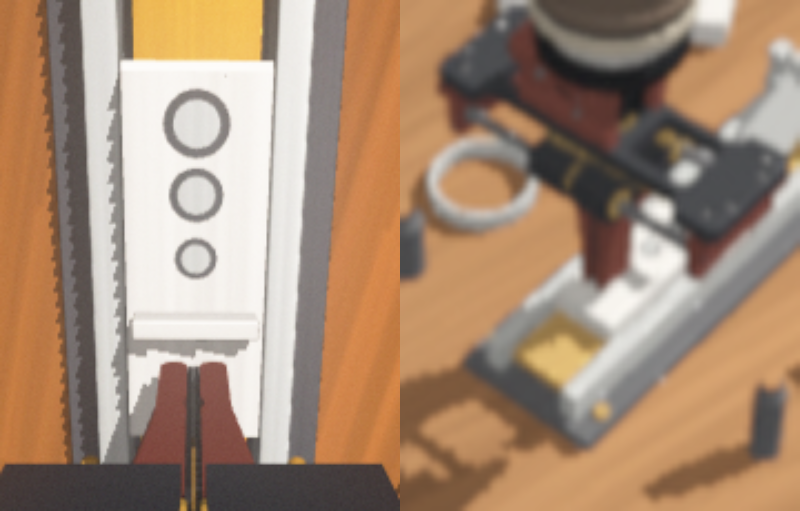

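The tip looks about 10 mm higher in both pictures than the reported TCP, so it hasn't touched yet. I'll continue in small guarded steps.

```bash
for i in 1; do :; done; python3 -m handwheel '0 0 0 1 0 0 0; 0 0 0 2 0 0 0; 0 0 0 2 0 0 0' | egrep 'pos|force'; python3 -m handwheel '0 0 0 1 0 0 0; 0 0 0 2 0 0 0; 0 0 0 2 0 0 0' | egrep 'pos|force';  python3 -m handwheel '0 0 0 1 0 0 0; 0 0 0 2 0 0 0; 0 0 0 2 0 0 0' | egrep 'pos|force'
```

```text
tool_pos: [0.5975, -0.0131, 0.0246]
ft_force: [1.2, 0.1, 0.4]
grip_force: 0.0
tool_pos: [0.5975, -0.0131, 0.0226]
ft_force: [-0.2, 0.4, 0.7]
grip_force: 0.0
tool_pos: [0.5975, -0.0131, 0.0206]
ft_force: [0.3, -0.6, -0.5]
grip_force: 0.0
```

```bash
python3 - <<'E'
from h import *
s=sense()
p=optics.snapshot("wrist");q=optics.snapshot("scene")
for z in(0.02,.03,.04,.05): 
    t=np.array([*s["tool_pos"][:2],z]); print(z,np.round(pix(p,t),1),np.round(pix(q,t),1))
for r in optics.spot_point(p,"tail_pad")[:2]: print(np.round(w(p,r["point"]),4),round(r["confidence"],2))
a=cv2.resize(p["image"][140:260,206:306],(400,480),interpolation=cv2.INTER_CUBIC)
b=cv2.resize(q["image"][164:224,245:295],(400,480),interpolation=cv2.INTER_CUBIC)
cv2.imwrite("pics/i.png",np.hstack([a,b]))
E
```

```text
0.02 [256.7 221.3] [270.7 204.9]
0.03 [256.7 227.2] [270.8 202.6]
0.04 [256.7 233.6] [270.9 200.2]
0.05 [256.6 240.7] [270.9 197.8]
```

View pics/i.png

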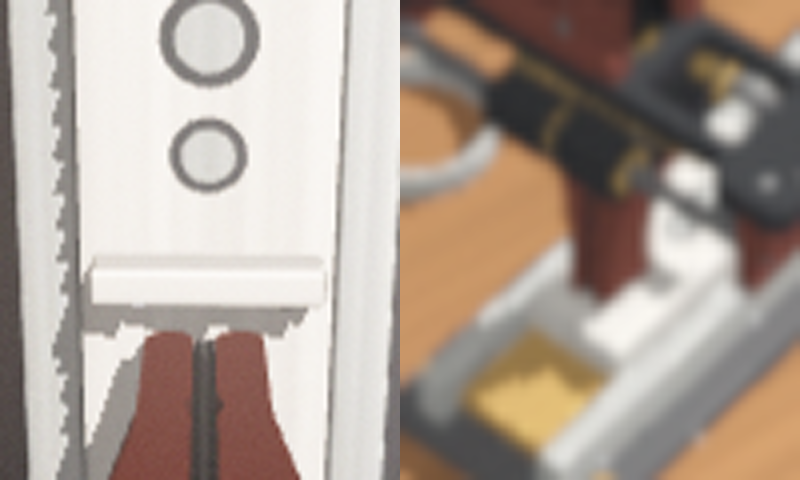

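The tip appears at about z 0.04 and its shadow is converging on it, so contact is close. I'll keep stepping down.

```bash
python3 -m handwheel '0 0 0 1 0 0 0; 0 0 0 2 0 0 0; 0 0 0 2 0 0 0' | egrep 'pos|ft_force'; python3 -m handwheel '0 0 0 1 0 0 0; 0 0 0 2 0 0 0; 0 0 0 2 0 0 0' | egrep 'pos|ft_force';
```

```text
tool_pos: [0.5975, -0.0131, 0.0186]
ft_force: [0.4, -0.3, 0.2]
tool_pos: [0.5975, -0.0131, 0.0166]
ft_force: [-0.0, 0.7, 0.3]
```

```bash
python3 -m handwheel '0 0 0 1 0 0 0; 0 0 0 2 0 0 0; 0 0 0 2 0 0 0' | egrep 'pos|ft_force'; python3 -m handwheel '0 0 0 1 0 0 0; 0 0 0 2 0 0 0; 0 0 0 2 0 0 0' | egrep 'pos|ft_force';
```

```text
tool_pos: [0.5977, -0.0131, 0.0149]
ft_force: [-0.9, -0.1, 3.5]
tool_pos: [0.5978, -0.0131, 0.0129]
ft_force: [-1.0, -0.2, 5.0]
```

Contact is at a reported z of about 0.015. I'll press on to the bottom.

```bash
python3 -m handwheel '0 0 0 1 0 0 0; 0 0 0 2 0 0 0; 0 0 0 2 0 0 0' | egrep 'pos|ft_force'; python3 -m handwheel '0 0 0 1 0 0 0; 0 0 0 2 0 0 0; 0 0 0 2 0 0 0' | egrep 'pos|ft_force'; python3 -m handwheel '0 0 0 1 0 0 0; 0 0 0 2 0 0 0; 0 0 0 2 0 0 0' | egrep 'pos|ft_force'
```

```text
tool_pos: [0.5978, -0.0131, 0.0111]
ft_force: [-1.6, -0.5, 6.5]
tool_pos: [0.5979, -0.0131, 0.0093]
ft_force: [-1.9, -0.9, 8.9]
tool_pos: [0.599, -0.013, 0.0088]
ft_force: [-4.5, 0.1, 19.1]
```

Bottomed out at 19 N. Now I slide it along the channel.

```bash
python3 -m handwheel '0 5 0 0 0 0 0; 0 10 0 0 0 0 0; 0 15 0 0 0 0 0; 0 20 0 0 0 0 0; 0 25 0 0 0 0 0; 0 30 0 0 0 0 0; 0 35 0 0 0 0 0; 0 40 0 0 0 0 0' | egrep 'pos|ft_force'
python3 - <<'E'
from h import *
p=optics.snapshot("wrist")
for t in("plate","tail_pad","nose","spring_lip"):
    for r in optics.spot_point(p,t)[:2]: print(t,np.round(w(p,r["point"]),4),round(r["confidence"],2))
cv2.imwrite("pics/j.png",p["image"][0:300,150:370])
E
```

```text
tool_pos: [0.5914, 0.0245, 0.0089]
ft_force: [-0.6, -4.2, 17.0]
plate [0.5826 0.0596 0.0153] 0.75
nose [0.5747 0.1148 0.0224] 0.81
spring_lip [0.5732 0.12   0.0323] 0.58
```

View pics/j.png

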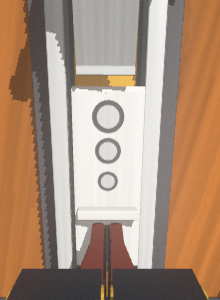

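The plate slides with the fingers. Its nose at row 87 is just short of the lip at row 75. I'll carry on.

```bash
python3 -m handwheel '0 4 0 0 0 0 0; 0 8 0 0 0 0 0; 0 12 0 0 0 0 0; 0 16 0 0 0 0 0; 0 20 0 0 0 0 0; 0 24 0 0 0 0 0; 0 28 0 0 0 0 0; 0 32 0 0 0 0 0' | egrep 'pos|ft_force'
python3 - <<'E'
from h import *
p=optics.snapshot("wrist")
for t in("plate","tail_pad","nose","spring_lip"):
    for r in optics.spot_point(p,t)[:2]: print(t,np.round(w(p,r["point"]),4),round(r["confidence"],2))
cv2.imwrite("pics/k.png",p["image"][0:300,150:370])
E
```

```text
tool_pos: [0.5852, 0.0555, 0.0089]
ft_force: [2.2, -6.1, 15.6]
plate [0.5798 0.0864 0.0194] 0.64
plate [0.5625 0.1658 0.0338] 0.39
tail_pad [0.5739 0.118  0.0306] 0.54
spring_lip [0.5707 0.1167 0.0351] 0.84
```

View pics/k.png

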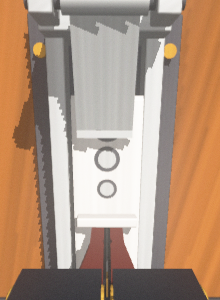

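The nose is under the leaf. Next I push to the stop, watching the force.

```bash
python3 -m handwheel '0 3 0 0 0 0 0; 0 6 0 0 0 0 0; 0 9 0 0 0 0 0; 0 12 0 0 0 0 0; 0 15 0 0 0 0 0; 0 18 0 0 0 0 0' | egrep 'pos|ft_force'
python3 -m handwheel '0 1 0 0 0 0 0; 0 2 0 0 0 0 0; 0 3 0 0 0 0 0; 0 3 0 0 0 0 0' | egrep 'pos|ft_force'
python3 -m handwheel '0 1 0 0 0 0 0; 0 2 0 0 0 0 0; 0 3 0 0 0 0 0; 0 3 0 0 0 0 0' | egrep 'pos|ft_force'
```

```text
tool_pos: [0.5813, 0.0732, 0.0089]
ft_force: [1.1, -5.6, 15.7]
tool_pos: [0.5806, 0.0763, 0.0089]
ft_force: [1.3, -4.5, 15.7]
tool_pos: [0.58, 0.0793, 0.0088]
ft_force: [0.8, -5.6, 15.9]
```

```bash
python3 -m handwheel '0 1 0 0 0 0 0; 0 2 0 0 0 0 0; 0 3 0 0 0 0 0; 0 3 0 0 0 0 0' | egrep 'pos|ft_force'
python3 -m handwheel '0 1 0 0 0 0 0; 0 2 0 0 0 0 0; 0 3 0 0 0 0 0; 0 3 0 0 0 0 0' | egrep 'pos|ft_force'
```

```text
tool_pos: [0.5793, 0.0822, 0.0089]
ft_force: [0.4, -4.1, 15.0]
tool_pos: [0.5791, 0.0832, 0.0089]
ft_force: [2.6, -9.8, 16.2]
```

```bash
python3 -m handwheel '0 1 0 0 0 0 0; 0 2 0 0 0 0 0; 0 3 0 0 0 0 0; 0 3 0 0 0 0 0' | egrep 'pos|ft_force'
python3 - <<'E'
from h import *
s=sense()
for n in("wrist","scene"):
    p=optics.snapshot(n)
    for t in("plate","tail_pad","spring_lip","stop_face"):
        for r in optics.spot_point(p,t)[:2]: print(n,t,np.round(w(p,r["point"]),4),round(r["confidence"],2))
    if n=="wrist": a=p["image"][0:300,150:370]
cv2.imwrite("pics/l.png",a)
E
```

```text
tool_pos: [0.5791, 0.0832, 0.0089]
ft_force: [3.4, -14.6, 16.4]
wrist plate [0.5707 0.1135 0.0203] 0.69
wrist tail_pad [7.109e-01 4.600e-03 4.000e-04] 0.17
wrist spring_lip [0.5735 0.1187 0.0328] 0.93
wrist stop_face [0.5601 0.1676 0.037 ] 0.88
scene plate [ 0.6841 -0.2245  0.001 ] 0.88
scene plate [0.3835 0.155  0.0009] 0.53
scene tail_pad [ 0.7075 -0.1738  0.0183] 0.83
scene tail_pad [0.5779 0.0754 0.0347] 0.75
scene spring_lip [ 0.6237 -0.4136  0.0017] 0.19
scene stop_face [0.5567 0.1713 0.031 ] 0.6
```

View pics/l.png

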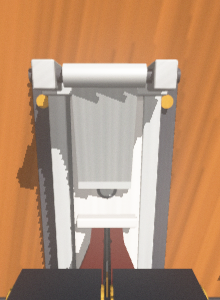

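The plate is home: the tool is blocked, the push force is rising to 15 N, and the plate centre is 55 mm from the stop. I'll ease the push and lift away.

```bash
python3 -m handwheel '0 -1.5 0 0 0 0 0; 0 -3.5 0 0 0 0 0; 0 -3.5 0 0 0 0 0' | egrep 'pos|ft_force'
python3 -m handwheel '0 0 0 -3 0 0 0; 0 0 0 -6 0 0 0; 0 0 0 -9 0 0 0; 0 0 0 -14 0 0 0; 0 0 0 -25 0 0 0; 0 0 0 -45 0 0 0; 0 0 0 -60 0 0 0; 0 0 0 -60 0 0 0' | egrep 'time|pos|ft_force'
python3 - <<'E'
from h import *
p=optics.snapshot("wrist")
for t in("plate","tail_pad","spring_lip","stop_face"):
    for r in optics.spot_point(p,t)[:2]: print(t,np.round(w(p,r["point"]),4),round(r["confidence"],2))
cv2.imwrite("pics/m.png",p["image"])
E
```

```text
tool_pos: [0.5791, 0.0832, 0.0089]
ft_force: [1.6, -8.3, 16.1]
time_s: 17.18
tool_pos: [0.577, 0.0866, 0.0687]
ft_force: [-0.8, 0.1, -0.6]
plate [0.3863 0.1593 0.0047] 0.71
plate [0.569  0.1111 0.0251] 0.65
tail_pad [0.5795 0.077  0.0349] 0.88
spring_lip [0.576  0.118  0.0364] 0.65
stop_face [0.5599 0.1687 0.0334] 0.82
stop_face [7.145e-01 9.770e-02 6.000e-04] 0.74
```

View pics/m.png

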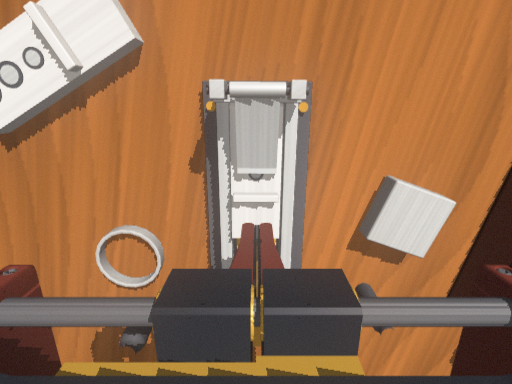

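```bash
python3 -c "
from h import *
print(order.hand_in())"
```

```text
the job is handed in; nothing more can be done
None
```

The die plate was pressed down, slid under the leaf spring and pushed up against the end stop, then left there with the fingers lifted clear; the job was handed in at about 17 s, but no verdict came back.

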